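# Press a ribbon stud home with bench locking pliers and release them

## Robot

A 6-joint arm with a two-finger parallel gripper is mounted at the origin on a cart in front of the work surface, level with it; the furniture and walls round the work are solid. World frame = base frame: x ahead of the robot, y to its left, z up, the work surface at z = 0. Lengths are in mm, angles in rad, forces in N, time in s.
With the tool pointing down it reaches from about 300 to 775 mm from the base axis. Payload 14.6 kg.
Tool frame: the origin (TCP) lies on the centre line of the jaws, within the pads' length; the fingertips stand manip.tcp_to_tips ahead of it and the grasp point (between the pads) lies 5 mm behind it (manip.tcp_to_tips is the distance from the TCP to the fingertips, in mm); z points along the fingers, y is the direction in which the jaws open and shut (so a half turn about z gives the same grasp; the last joint's range is limited). The gripper opens to 94 mm and grips with 3 to 60 N. Pads are 16 mm wide; open, the fingers measure 119 mm over their backs; the gripper's body (75 mm by 177 mm) begins 78 mm behind the grasp point.
Start: joints at [1.149, 0.3, 1.521, -0, 1.321, -0.067], TCP at [191.068, 515.735, 219.446] pointing down, gripper open.
Joint ranges: [-3.03, 3.03], [-0.79, 2.21], [0.23, 2.52], [-1.04, 4.18], [0, 3.07], [-2.55, 2.55]. Speed limits (rad/s): [2.22, 2.22, 2.57, 3.14, 3.14, 3.14].

## Interface

Orientations are given as [roll, pitch, yaw] about the fixed x, y, z axes, in that order (R = Rz(yaw) Ry(pitch) Rx(roll)).
In Python, from cell import manip, optics, workorder gives the robot as it stands. The module is installed in compiled form; this text tells all that it offers.
- The arm moves only by the tool jog_arm, never from a script. Its argument "deltas" is text: rows parted by semicolons, each of 5 numbers parted by spaces: the shift along the tool's x, y, z in mm, then the turn about the tool's z in rad, then the finger opening in mm, from 0 to 94. In form: tx ty tz twist grip; .... A call has exactly 10 rows; each row is the pose to reach, as a shift and turn from the pose commanded when the call began, along the tool's axes at that moment; what a row does not reach only later rows make up. A row lasts 1/8 s, in which the tool goes at most 62.5 mm and 10.7 degrees, less where a joint would pass 70% of its speed; a pose out of reach is approached as far as the arm can. A call with a gripper value outside its range is refused whole. The fingers move at their own pace and stop on an object; "squeeze" is the grip in N (left out, the last holds). Time passes only in rows, so rows that repeat a pose let the fingers close, or fill a call up. It gives the time, the measured TCP pose, the force and the opening at its end, in the units of the state.
- manip.read_state(): the state, without advancing time (a new reading comes with each control period).
- optics.camera(name): name is "scene" or "side" or "wrist"; returns (picture, depth): 400x640x3 uint8, red, green, blue; 400x640 float32, mm along the optical axis (not along the pixel's ray), 0 where there is no reading.
- optics.get_calibration(name): a dict with "intrinsics" (3x3 intrinsics, pixels), "R" (3x3) and "t" (3): a world point X has camera coordinates R X + t; the wrist camera has in their place "hand_eye" (4x4, takes a point from camera to tool coordinates, whose origin is the TCP and whose axes are the flange's). Camera axes: x right, y down, z forward; pixel columns grow to the right and rows downward; lengths in mm; the calibration is good to about 2 mm. A picture is of the moment at which its call begins: read the wrist's pose just before it. get_calibration takes no time and is no camera call.
- workorder.sign_off(): hands the job in, once; it reports no verdict.
The state is a dict: "clock": time; "joints": joint angles; "qd": joint speeds; "effort": joint torques, N m; "eef_pos": TCP position; "eef_rot": TCP orientation; "wrist_force": force on the tool from outside, world axes, zero at the start; "moment": the same for the moment, N m; "finger_gap": finger opening in mm.
Only numpy, scipy, OpenCV 4.12 (cv2) and the standard library are available. Lean on these libraries where they do the work, as an engineer would, in place of code of your own. Each camera call takes 0.05 s, during which the arm holds its last target.

## Task

Slide the gold medal along its guides until it sits against the fence, push the upper handle of the bench locking pliers down until it goes over centre and stays locked by itself, so that the jaw drives the brass stud fully home, then let go of the handle. Then push the orange release lever until the jaw springs open, and leave everything free with the medal still against the fence. Feel your way and push gently, never with more than 12 N (1.2 kg), and do not disturb the two jars and the brass ring.

Things in the scene. Friction and masses are not known exactly. Their poses are not given: they have to be found in the camera images.
- press: Bench locking pliers, fixed. Origin on the bench top under the jaw's hinge; x points away from the robot (the medal slides that way), y to the handles' end, the jaw to -y, z up. Aluminium tray x -150 to +40, y -17 to -133 mm, top at 10 mm; steel base 75 mm wide, y -17 to 170 mm. Cheeks within 16 mm of x = 0, y -13 to 63 mm, up to 95 mm high; fixed rubber lower handle, top at 28 mm.
- seat (a point): Brass dot on the tray (10 mm above the bench) below the shut jaw, at x 0, y -75, z 10 mm in the pliers' frame. Guide rails 6 mm high run along x, 94 mm apart, centred on its y. The fence (9 mm high) has its face 15 mm beyond it in x. When the medal is against the fence its stud stands over this dot. The open jaw stands above it, 18 mm wide, up to 85 mm high, from here to the pivot.
- medal: Loose gold octagonal medal, 90 mm across flats, 8 mm thick, 0.2 kg; origin at the centre of its underside. Lies flat between the rails, 22 to 45 mm short of the fence; its x points to the fence. Its near flat (37 mm long, 45 mm from the centre) is free for pushing: a groove in the tray there (50 mm wide, floor 6 mm below the medal's underside) lets fingertips reach below the bevelled edge.
- stud_head (a point): Centre of the top of the brass stud's head (12 mm wide, 3 mm thick), on the medal 30 mm from its centre towards the fence. At first the head's underside stands 4 to 5 mm above the medal's face.
- stud (a joint): How far the stud is pressed in (m): 0 to 0.001 at first, 0.005 fully home (head on the medal). It stays where it is pressed; about 4 N moves it.
- jaw (a joint): Angle of the pliers' jaw (rad): about 0 open, about 0.21 shut at dead centre of the handle and nearly the same when locked past it. A sprung brass pad under the jaw presses the stud. A handle not past dead centre springs back when freed. After release the jaw rests below 0.05.
- handle_spot (a point): Top of the upper handle (rubber, 18 mm wide), 95 mm from its hinge: push straight down here or 15 mm nearer. It slopes up 0.11 to 0.72 rad at first, partly play. Push rises to 5 to 10 N, fades to nothing at dead centre, then 2 to 5 mm lower meets a firm stop: now it is locked. Dead centre lies between 0.42 rad below and 0.02 above level, its screw setting unknown: feel it.
- handle_hinge (a point): Hinge of the upper handle, 81 mm above the bench, at y +50 mm in the pliers' frame; its axis is level, along the pliers' x. The handle runs from here towards +y and ends 111 mm away.
- lever_pad (a point): Centre of the top of the orange thumb pad (22 mm in x, 32 mm in y) at the lever's tail, 50 mm above the bench, at y +217 mm in the pliers' frame, beyond the handles' end. Push it straight down: 1 to 2 N for about 9 mm, then 2 to 6 N as its nose lifts the locked handle, which lets go within 12 mm more and springs up. Its own stop is 27 mm down. It springs back when freed.
- lever (a joint): Angle of the release lever (rad): 0 at rest, grows as the pad is pushed down, 0.32 at its stop. It turns about a level axis along the pliers' x, 87 mm from the pad's centre towards the jaw.
- green_jar: Loose green jar with black cap, 38 mm wide, 42 mm high, origin at its underside; to be left alone.
- yellow_jar: Loose yellow jar with white cap, 38 mm wide, 42 mm high, origin at its underside; to be left alone.
- brass_ring: Loose brass ring lying flat, 42 mm wide, 10 mm high, origin at its underside; to be left alone.

How it is judged:
By the outcome, as a careful person would: the job done as asked, in the order asked, and still so for the second after the job is handed in, with the robot touching nothing.
It also fails if it takes over 67 s, if anything falls off the work surface, if the arm or the gripper's body presses on something with over 40 N, if the wrist force passes 120 N, or if a joint passes its speed limit or range.

## Working session

There is one attempt and no reset: what is moved stays moved. The work goes in short steps, Python scripts to look and compute and a tool call to move; the robot and the scene stay as the last step left them, time stands still between calls to the robot, and variables do not carry over. Pictures are saved under pics/ and viewed, and the job is handed in when it is done.

Besides the shell and the picture viewer there is one more tool, called after ">>>" as a command line: name --argument value ..., lists and objects as JSON in quotes. jog_arm: Moves the arm, as the interface text tells. Its arguments: {"type":"object","properties":{"deltas":{"type":"string"},"squeeze":{"type":"number"}},"required":["deltas"]}

```bash
ls; mkdir -p pics
python3 - <<'E'
from cell import manip, optics, workorder
import cv2, numpy as np
s=manip.read_state(); print(s, manip.tcp_to_tips)
for n in ["scene","side","wrist"]:
    p,d=optics.camera(n); cv2.imwrite(f"pics/{n}0.png",p[:,:,::-1]); np.save(f"pics/{n}0.npy",d)
    c=optics.get_calibration(n); print(n,c); np.savez(f"pics/{n}0cal.npz",**c)
E
```

```text
pics
{'clock': 0.0, 'joints': array([ 1.14941900e+00,  3.00470531e-01,  1.52155207e+00,  2.54296726e-05,
        1.32069091e+00, -6.66351483e-02]), 'qd': array([ 0.00017773,  0.00162535,  0.00048457,  0.00051852, -0.00091398,
        0.00131101]), 'effort': array([ 2.34013634e-03, -5.31807876e+01, -3.52752793e+01,  7.09980517e-02,
        2.41208839e-02, -1.26974728e-04]), 'eef_pos': array([190.96139106, 515.53674105, 218.89890403]), 'eef_rot': array([-3.14047593e+00, -9.92094967e-05,  2.78684411e+00]), 'wrist_force': array([0.10165036, 0.3730622 , 0.37483171]), 'moment': array([-0.02238546, -0.03437259, -0.00794479]), 'finger_gap': 94.19331997238913} 14.0
scene {'intrinsics': array([[398.68844132,   0.        , 319.42909277],
       [  0.        , 398.68844132, 199.44460177],
       [  0.        ,   0.        ,   1.        ]]), 'R': array([[ 0.74520051, -0.66682754,  0.00415059],
       [-0.32178601, -0.36504356, -0.87361145],
       [ 0.58406332,  0.64968009, -0.48660642]]), 't': array([-414.35307801,  258.17990881,  631.75964145])}
side {'intrinsics': array([[463.40650901,   0.   
[... 165 characters left out ...]
 0.0045071 ],
       [-0.65321022,  0.60649514, -0.45329907],
       [ 0.32874438, -0.31213378, -0.89134709]]), 't': array([ 335.7279993 ,  388.63969089, 1027.15950678])}
wrist {'intrinsics': array([[346.38575021,   0.        , 319.5478984 ],
       [  0.        , 346.38575021, 194.74170497],
       [  0.        ,   0.        ,   1.        ]]), 'hand_eye': array([[-3.60126622e-04, -9.68209000e-01, -2.50142366e-01,
         7.17655202e+01],
       [ 9.99997776e-01,  1.71077309e-04, -2.10186071e-03,
         2.84028911e-01],
       [ 2.07783414e-03, -2.50142567e-01,  9.68206785e-01,
        -1.64544227e+02],
       [ 0.00000000e+00,  0.00000000e+00,  0.00000000e+00,
         1.00000000e+00]])}
```

View pics/scene0.png

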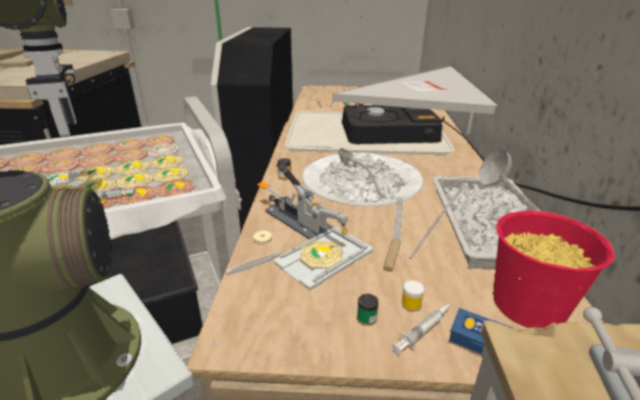

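View pics/side0.png

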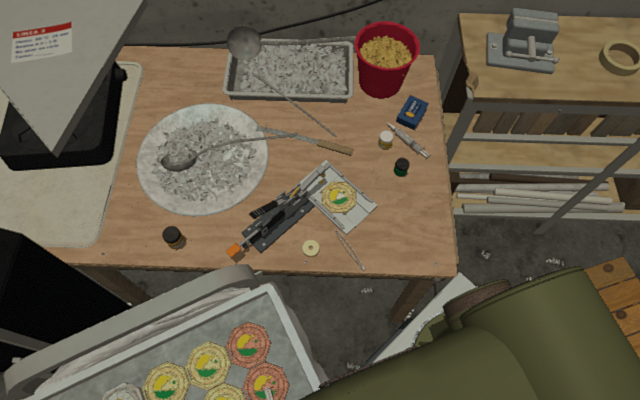

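View pics/wrist0.png

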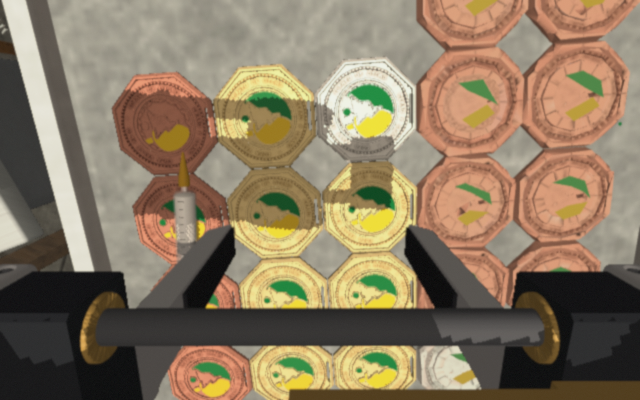

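The side view shows the tray and medal near (340,197), the handle near (275,210), the orange pad near (236,251), the ring at (311,248) and the green and yellow jars at (402,166) and (386,140). I'll enlarge both overview pictures.

Run:
```python
import cv2
a=cv2.imread("pics/side0.png")[130:290,210:430]; cv2.imwrite("pics/side0z.png",cv2.resize(a,(792,576),interpolation=cv2.INTER_CUBIC))
a=cv2.imread("pics/scene0.png")[140:300,220:440]; cv2.imwrite("pics/scene0z.png",cv2.resize(a,(792,576),interpolation=cv2.INTER_CUBIC))
```

```text
(no output)
```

View pics/side0z.png

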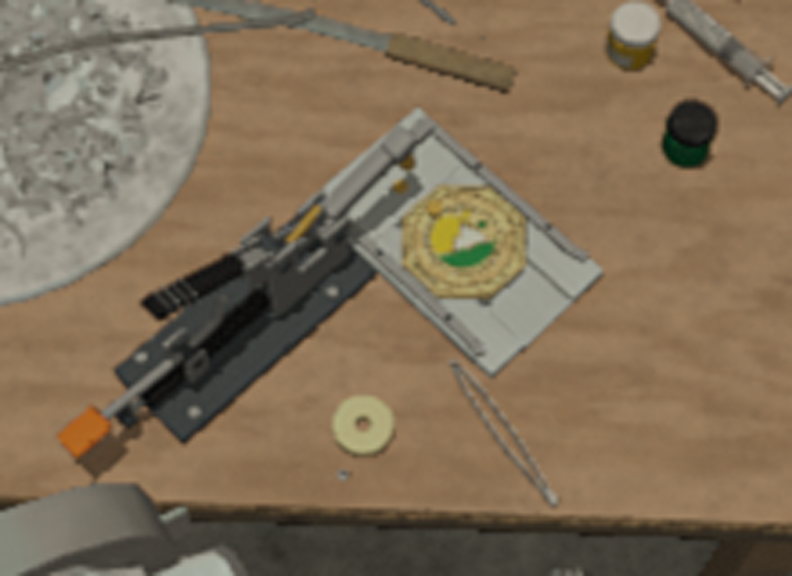

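View pics/scene0z.png

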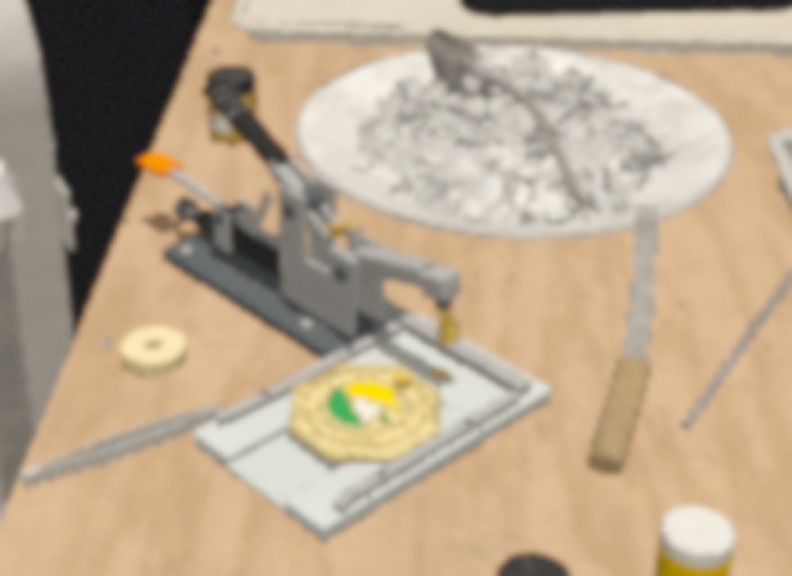

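```bash
cat > h.py <<'E'
import numpy as np
def cal(n): return np.load(f"pics/{n}0cal.npz")
def ray(n,u,v):
    c=cal(n); K=c["intrinsics"];R=c["R"];t=c["t"]
    d=R.T@np.linalg.solve(K,[u,v,1.]); o=-R.T@t
    return o,d
def onz(n,u,v,z):
    o,d=ray(n,u,v); return o+d*(z-o[2])/d[2]
def proj(n,X):
    c=cal(n); p=c["intrinsics"]@(c["R"]@np.asarray(X)+c["t"]); return p[:2]/p[2]
def deproj(n,D,u,v):
    o,d=ray(n,u,v); c=cal(n); return o+d*D[int(round(v)),int(round(u))]  # depth along axis: d has unit z
E
python3 - <<'E'
from h import *
import numpy as np, cv2
from scipy.optimize import least_squares
z=lambda u,v:((u+.5)/3.6-.5+210,(v+.5)/3.6-.5+130)
zs=lambda u,v:((u+.5)/3.6-.5+220,(v+.5)/3.6-.5+140)
pts=[("side",*z(425,109),(40,-133,10)),("side",*z(603,270),(-150,-133,10)),("side",*z(494,373),(-150,-17,10)),
("scene",*zs(549,390),(40,-133,10)),("scene",*zs(323,533),(-150,-133,10)),("scene",*zs(196,435),(-150,-17,10))]
D={n:np.load(f"pics/{n}0.npy") for n in("scene","side")}
for n,u,v,l in pts: print(n,l,onz(n,u,v,10).round(1))
def res(p,sel):
    a=p[2];Rz=np.array([[np.cos(a),-np.sin(a),0],[np.sin(a),np.cos(a),0],[0,0,1]])
    return np.concatenate([(proj(n,Rz@np.array(l)+[p[0],p[1],0])-[u,v]) for n,u,v,l in sel])
for sel in (pts[:3],pts[3:],pts):
    r=least_squares(res,[500,200,0.3],args=(sel,)); print(r.x, res(r.x,sel).round(1))
np.save("pics/pose.npy",r.x)
for nm,(u,v) in {"medal":z(464,241),"ring":z(363,424),"green":z(690,125),"yellow":z(635,27),"pad":z(84,432),"handleend":z(165,303)}.items():
    print(nm,deproj("side",D["side"],u,v).round(1))
for nm,(u,v) in {"medal":zs(364,408),"ring":zs(153,345),"pad":zs(158,163),"stud":zs(402,378),"handleend":zs(228,85),"knob":zs(228,125)}.items():
    print(nm,deproj("scene",D["scene"],u,v).round(1))
E
```

```text
side (40, -133, 10) [ 590.7 -134.6   10. ]
side (-150, -133, 10) [ 407.2 -135.7   10. ]
side (-150, -17, 10) [404.2 -22.8  10. ]
scene (40, -133, 10) [ 592.7 -134.5   10. ]
scene (-150, -133, 10) [ 404.  -140.6   10. ]
scene (-150, -17, 10) [403.2 -26.5  10. ]
[ 5.53517706e+02 -2.82814615e+00  8.45530834e-03] [-0.8 -1.1  1.1  0.3 -0.4  0.6]
[ 5.50885763e+02 -3.54876800e+00  2.83857630e-02] [ 0.9 -0.2  0.3 -0.1 -1.2 -0. ]
[ 5.52520526e+02 -3.12281751e+00  1.81614005e-02] [-0.9 -1.1  1.5 -0.2  0.4  0.4  0.9 -0.2 -0.2 -0.7 -1.2 -0.7]
medal [488.6 -75.4  19.2]
ring [441.5  66.5  -0.9]
green [ 436.9 -252.9   41.8]
yellow [ 521.2 -284.    44.6]
pad [549.1 216.5  48.1]
handleend [547.5 136.1 135.8]
medal [486.4 -82.   19.5]
ring [439.2  69.8   8.4]
pad [544.7 211.   51. ]
stud [516.9 -82.3  27. ]
handleend [556.6 135.8 135.5]
knob [665.7 287.1  16.7]
```

```bash
cat >> h.py <<'E'
def delta(s,tgt,yaw):
    from scipy.spatial.transform import Rotation as Ro
    R=Ro.from_euler("xyz",s["eef_rot"]).as_matrix()
    y0=np.arctan2(R[1,0],R[0,0]); tw=(y0-yaw+np.pi)%(2*np.pi)-np.pi
    return (R.T@(np.asarray(tgt,float)-s["eef_pos"])).round(1), round(tw,3), R
E
python3 - <<'E'
from h import *
from cell import manip
print(delta(manip.read_state(),[395,10,270],np.pi+.018))
E
```

```text
(array([-366.9, -403.2,  -50.6]), np.float64(-0.373), array([[-9.37704017e-01,  3.47434938e-01, -3.75457026e-04],
       [ 3.47435136e-01,  9.37703634e-01, -8.49679329e-04],
       [ 5.68591325e-05, -9.27194683e-04, -9.99999569e-01]]))
```

>>> jog_arm --deltas "0 0 -50 0 40; -60 -65 -50 -0.05 0; -367 -403 -50 -0.373 0; -367 -403 -50 -0.373 0; -367 -403 -50 -0.373 0; -367 -403 -50 -0.373 0; -367 -403 -50 -0.373 0; -367 -403 -50 -0.373 0; -367 -403 -50 -0.373 0; -367 -403 -50 -0.373 0"

```text
clock: 1.4
eef_pos: [395.5, 8.0, 269.5]
eef_rot: [-3.142, 0.0, -3.125]
wrist_force: [0.7, 1.2, -1.3]
finger_gap: 0.6
```

>>> jog_arm --deltas "0 0 0 0 0; 0 0 0 0 0; 0 0 0 0 0; 0 0 0 0 0; 0 0 0 0 0; 0 0 0 0 0; 0 0 0 0 0; 0 0 0 0 0; 0 0 0 0 0; 0 0 0 0 0"

```text
clock: 2.65
eef_pos: [395.2, 10.3, 269.5]
eef_rot: [3.142, 0.0, -3.123]
wrist_force: [-0.5, 0.3, -0.4]
finger_gap: 0.6
```

```bash
cat > snap.py <<'E'
import sys
from cell import manip, optics
import cv2, numpy as np
def snap(tag,names=("wrist",)):
    s=manip.read_state(); print({k:np.round(s[k],3) for k in("clock","eef_pos","eef_rot","wrist_force","finger_gap")})
    for n in names:
        if n=="wrist":
            from scipy.spatial.transform import Rotation as Ro
            s=manip.read_state()
        p,d=optics.camera(n); cv2.imwrite(f"pics/{n}{tag}.png",p[:,:,::-1]); np.save(f"pics/{n}{tag}.npy",d)
        if n=="wrist":
            c=optics.get_calibration("wrist"); H=np.asarray(c["hand_eye"]); R=Ro.from_euler("xyz",s["eef_rot"]).as_matrix()
            Rw=R@H[:3,:3]; o=R@H[:3,3]+s["eef_pos"]
            np.savez(f"pics/wrist{tag}cal.npz",intrinsics=c["intrinsics"],R=Rw.T,t=-Rw.T@o)
if __name__=="__main__": snap(sys.argv[1],sys.argv[2:] or ("wrist",))
E
python3 snap.py 1; sed -i 's|def cal(n): .*|def cal(n): return np.load(f"pics/{n}0cal.npz" if n in ("side","scene") else f"pics/{n}cal.npz")|' h.py
```

```text
{'clock': np.float64(2.65), 'eef_pos': array([395.23 ,  10.324, 269.455]), 'eef_rot': array([ 3.142,  0.   , -3.123]), 'wrist_force': array([-0.526,  0.297, -0.423]), 'finger_gap': np.float64(0.559)}
```

View pics/wrist1.png

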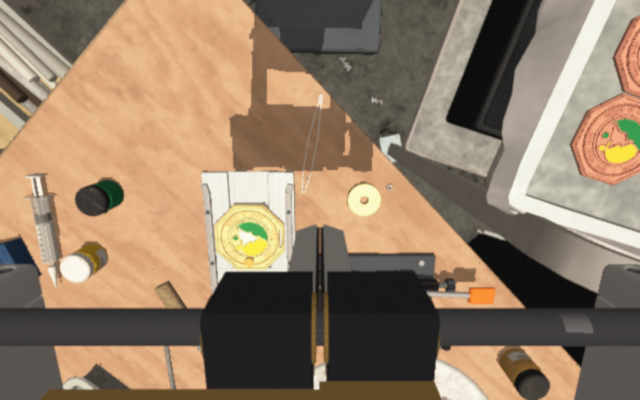

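The medal is at (250,236), the tray's near corners at (203,172) and (293,171), the ring at (365,200) and the pad at (481,295). I'll enlarge it to measure.

Run:
```python
import cv2
a=cv2.imread("pics/wrist1.png")[160:310,190:310]; cv2.imwrite("pics/w1a.png",cv2.resize(a,None,fx=4,fy=4,interpolation=cv2.INTER_CUBIC))
a=cv2.imread("pics/wrist1.png")[170:320,330:510]; cv2.imwrite("pics/w1b.png",cv2.resize(a,None,fx=4,fy=4,interpolation=cv2.INTER_CUBIC))
```

```text
(no output)
```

View pics/w1a.png

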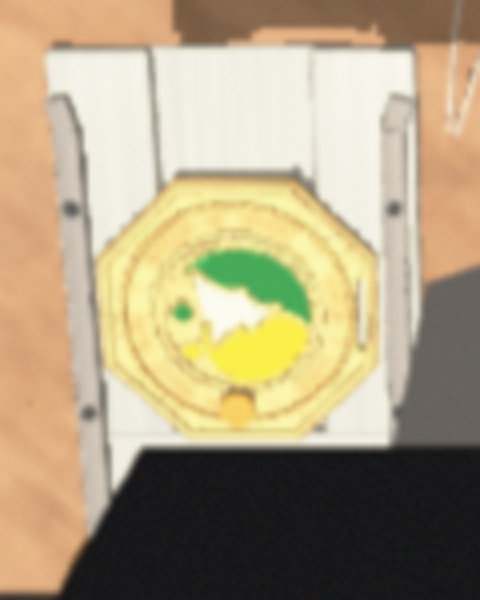

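View pics/w1b.png

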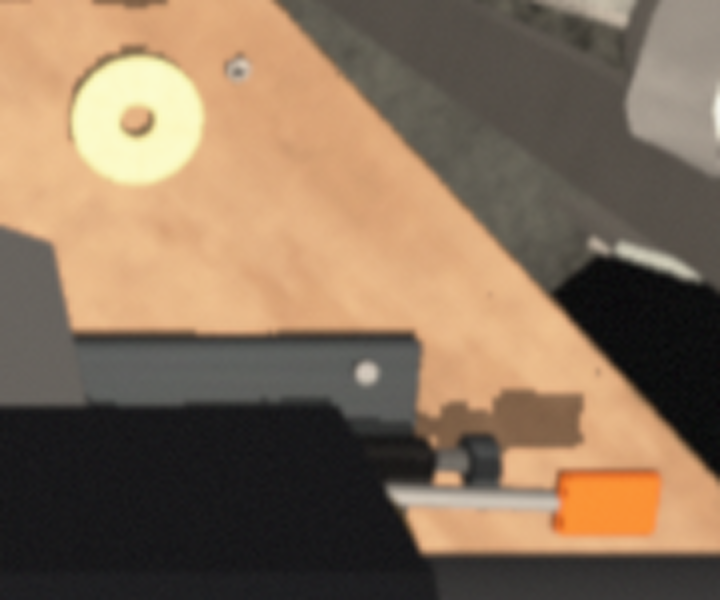

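Run:
```python
from h import *
A=lambda x,y:(190+(x+.5)/4-.5,160+(y+.5)/4-.5)
B=lambda x,y:(330+(x+.5)/4-.5,170+(y+.5)/4-.5)
D=np.load("pics/wrist1.npy")
def show(n,p,z): print(n,"z-plane",onz("wrist1",*p,z).round(1),"depth",deproj("wrist1",D,*p).round(1))
show("tray -150,-133",A(46,48),10);show("tray -150,-17",A(413,47),10)
show("rail -133side mid",A(79,300),16);show("rail2 inner mid",A(384,300),16)
show("medal centre",A(238,306),18)
show("near flat mid top",A(238,175),18);show("flat far",A(238,438),18)
show("stud",A(237,400),25)
show("medal L",A(98,303),18);show("medal R",A(379,303),18)
show("base corner",B(419,336),5)
show("pad c",B(608,502),50)
show("pad near edge",B(608,474),50); show("pad end",B(659,502),50); show("pad far", B(608,532),50)
show("pad start",B(558,502),50)
show("ring",B(137,119),10)
```

```text
tray -150,-133 z-plane [ 405.7 -137.6   10. ] depth [ 407.6 -140.8    0.7]
tray -150,-17 z-plane [403.4 -23.5  10. ] depth [404.9 -24.1   2.1]
rail -133side mid z-plane [ 486.7 -130.5   16. ] depth [ 487.5 -131.1   14. ]
rail2 inner mid z-plane [484.9 -32.5  16. ] depth [485.2 -32.6  15.1]
medal centre z-plane [487. -79.  18.] depth [487.5 -79.3  16.8]
near flat mid top z-plane [443.4 -77.6  18. ] depth [447.6 -80.7   3.3]
flat far z-plane [533.2 -80.6  18. ] depth [534.3 -81.   15.8]
stud z-plane [516.4 -78.9  25. ] depth [517.  -79.2  23.7]
medal L z-plane [ 486.8 -123.8   18. ] depth [ 490.2 -126.6    9.3]
medal R z-plane [485.2 -33.9  18. ] depth [486.6 -34.3  14.2]
base corner z-plane [512.5 165.    5. ] depth [512.6 165.1   4.7]
pad c z-plane [546.9 212.6  50. ] depth [323.5   9.1 434. ]
pad near edge z-plane [537.3 211.3  50. ] depth [538.8 212.7  47.3]
pad end z-plane [546.6 228.3  50. ] depth [547.7 229.4  48.1]
pad far z-plane [557.2 214.   50. ] depth [558.7 215.3  47.5]
pad start z-plane [547.1 197.1  50. ] depth [548.2 198.   48.2]
ring z-plane [437.8  66.4  10. ] depth [440.6  67.9  -0.5]
```

Run:
```python
from h import *
from cell import manip
s=manip.read_state()
print(delta(s,[417,-78.5,60],np.pi+.02)[:2]); print(delta(s,[417,-78.5,22],np.pi+.02)[:2])
```

```text
(array([-20.2, -89.2, 209.5]), np.float64(-0.002))
(array([-20.2, -89.2, 247.5]), np.float64(-0.002))
```

>>> jog_arm --deltas "-20 -45 40 0 0; -20 -89 90 0 0; -20 -89 145 0 0; -20 -89 200 0 0; -20 -89 220 0 0; -20 -89 235 0 0; -20 -89 243 0 0; -20 -89 247 0 0; -20 -89 247 0 0; -20 -89 247 0 0"

```text
clock: 3.95
eef_pos: [417.1, -78.4, 22.9]
eef_rot: [-3.141, 0.001, -3.123]
wrist_force: [0.1, 0.2, -0.1]
finger_gap: 0.7
```

>>> jog_arm --deltas "-5 0 0 0 0; -10 0 0 0 0; -14 0 0 0 0; -17 0 0 0 0; -20 0 0 0 0; -23 0 0 0 0; -26 0 0 0 0; -29 0 0 0 0; -32 0 0 0 0; -35 0 0 0 0"

```text
clock: 5.2
eef_pos: [452.0, -77.6, 22.4]
eef_rot: [3.142, -0.0, -3.123]
wrist_force: [-1.2, 0.6, -0.7]
finger_gap: 0.4
```

>>> jog_arm --deltas "-2 0 0 0 0; -4 0 0 0 0; -6 0 0 0 0; -7.5 0 0 0 0; -9 0 0 0 0; -10.5 0 0 0 0; -12 0 0 0 0; -13 0 0 0 0; -14 0 0 0 0; -15 0 0 0 0"

```text
clock: 6.45
eef_pos: [466.9, -77.4, 22.5]
eef_rot: [-3.142, -0.0, -3.123]
wrist_force: [-1.5, -0.2, -0.8]
finger_gap: 0.5
```

>>> jog_arm --deltas "-0.5 0 0 0 0; -1 0 0 0 0; -1.5 0 0 0 0; -2 0 0 0 0; -2.5 0 0 0 0; -2.5 0 0 0 0; -3 0 0 0 0; -3 0 0 0 0; -3.5 0 0 0 0; -3.5 0 0 0 0"

```text
clock: 7.7
eef_pos: [470.3, -77.3, 22.5]
eef_rot: [-3.142, -0.0, -3.123]
wrist_force: [-2.2, 0.2, 0.4]
finger_gap: 0.6
```

>>> jog_arm --deltas "-0.3 0 0 0 0; -0.5 0 0 0 0; -0.8 0 0 0 0; -1 0 0 0 0; -1.2 0 0 0 0; -1.4 0 0 0 0; -1.6 0 0 0 0; -1.8 0 0 0 0; -1.8 0 0 0 0; -1.8 0 0 0 0"

```text
clock: 8.95
eef_pos: [470.6, -77.3, 22.3]
eef_rot: [3.141, -0.004, -3.123]
wrist_force: [-14.5, -1.6, 9.3]
finger_gap: 0.7
```

```bash
python3 snap.py 2 scene side
python3 - <<'E'
import cv2
a=cv2.imread("pics/side2.png")[150:240,290:390]; b=cv2.imread("pics/scene2.png")[220:290,260:380]
cv2.imwrite("pics/s2.png",cv2.resize(a,None,fx=6,fy=6,interpolation=cv2.INTER_CUBIC));cv2.imwrite("pics/c2.png",cv2.resize(b,None,fx=6,fy=6,interpolation=cv2.INTER_CUBIC))
E
```

```text
{'clock': np.float64(8.95), 'eef_pos': array([470.597, -77.269,  22.275]), 'eef_rot': array([ 3.141, -0.004, -3.123]), 'wrist_force': array([-14.467,  -1.608,   9.328]), 'finger_gap': np.float64(0.739)}
```

View pics/s2.png

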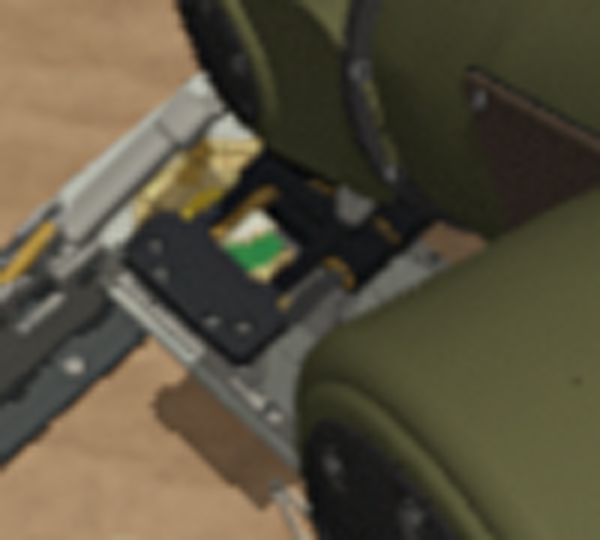

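View pics/c2.png

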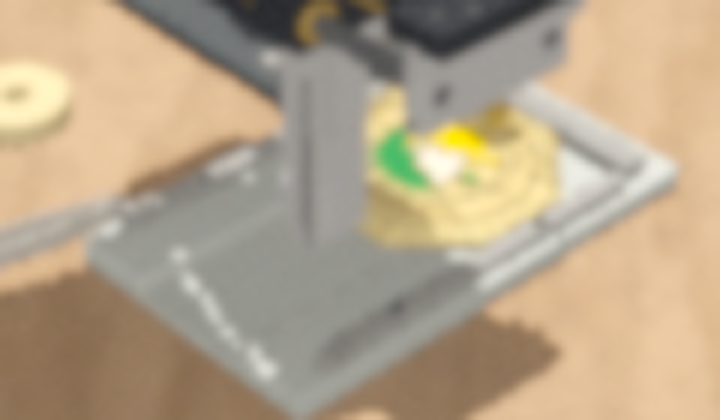

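Contact with the fence came at x≈470.5. My last row pushed too far, and the reading reached about 14.5 N, over the 12 N limit. I'll back off now and use much finer steps against stops from here on.

>>> jog_arm --deltas "2 0 0 0 0; 6 0 0 0 0; 16 0 0 0 0; 26 0 0 0 0; 30 0 -10 0 0; 30 0 -50 0 0; 30 0 -100 0 0; 30 0 -160 0 0; 30 0 -220 0 0; 30 0 -240 0 0"

```text
clock: 10.3
eef_pos: [442.5, -77.9, 266.8]
eef_rot: [-3.14, 0.006, -3.123]
wrist_force: [0.3, -0.4, 0.4]
finger_gap: 0.3
```

```bash
python3 snap.py 3 wrist scene
python3 - <<'E'
import cv2
a=cv2.imread("pics/wrist3.png")[160:310,260:400]; b=cv2.imread("pics/scene3.png")[150:290,260:380]
cv2.imwrite("pics/w3.png",cv2.resize(a,None,fx=4,fy=4,interpolation=cv2.INTER_CUBIC));cv2.imwrite("pics/c3.png",cv2.resize(b,None,fx=4,fy=4,interpolation=cv2.INTER_CUBIC))
E
```

```text
{'clock': np.float64(10.3), 'eef_pos': array([442.528, -77.938, 266.825]), 'eef_rot': array([-3.14 ,  0.006, -3.123]), 'wrist_force': array([ 0.258, -0.404,  0.382]), 'finger_gap': np.float64(0.326)}
```

View pics/wrist3.png

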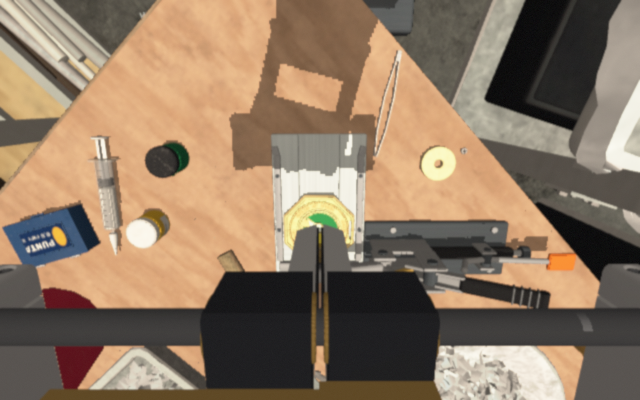

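View pics/c3.png

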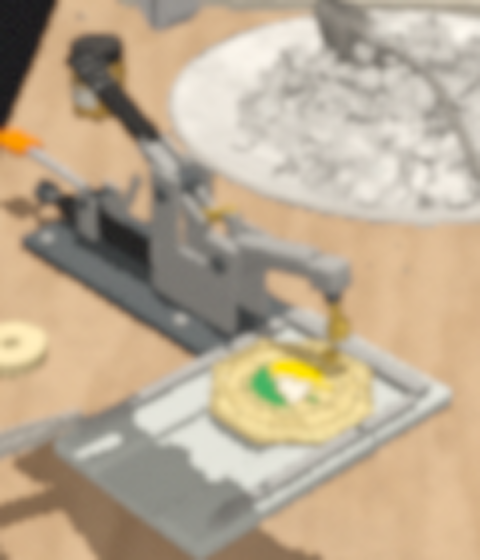

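The medal now sits with its stud below the jaw. The wrist picture also shows the handle clearly, from about (430,280) to (545,297). I'll locate the handle and check the medal.

Run:
```python
import cv2
a=cv2.imread("pics/wrist3.png")[180:310,270:420]; cv2.imwrite("pics/w3.png",cv2.resize(a,None,fx=5,fy=4,interpolation=cv2.INTER_CUBIC))
a=cv2.imread("pics/wrist3.png")[200:320,400:590]; cv2.imwrite("pics/w3b.png",cv2.resize(a,None,fx=4,fy=4,interpolation=cv2.INTER_CUBIC))
```

```text
(no output)
```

View pics/w3.png

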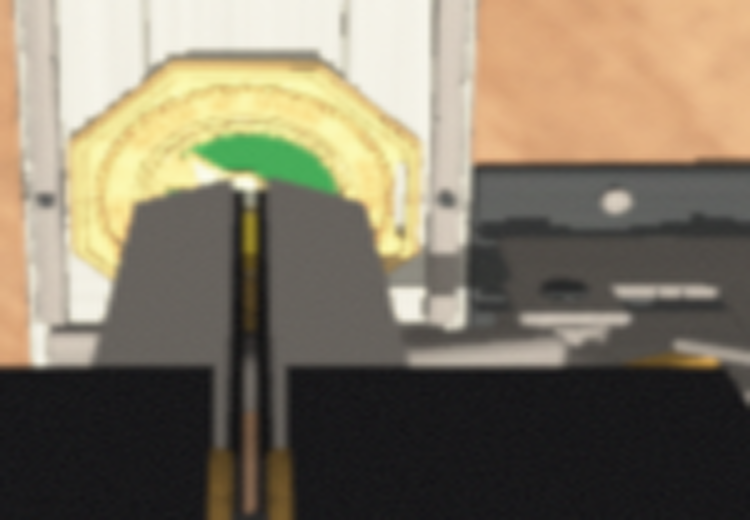

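View pics/w3b.png

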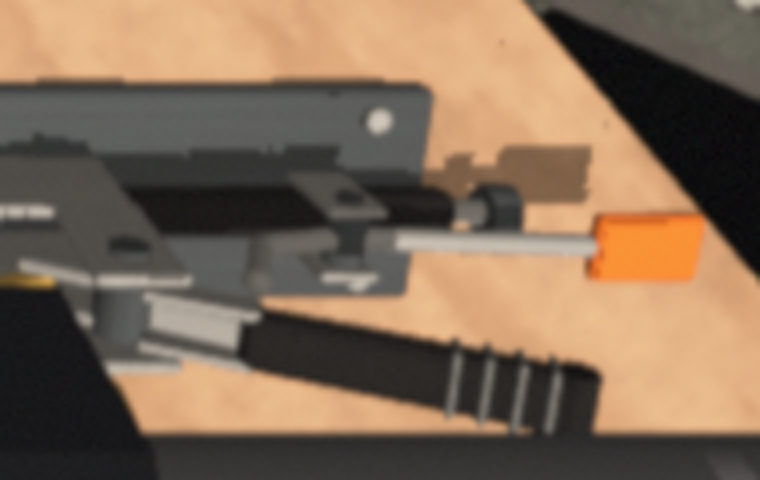

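Run:
```python
from h import *
A=lambda x,y:(270+(x+.5)/5-.5,180+(y+.5)/4-.5)
B=lambda x,y:(400+(x+.5)/4-.5,200+(y+.5)/4-.5)
D=np.load("pics/wrist3.npy")
def show(n,p,z): print(n,"z-plane",onz("wrist3",*p,z).round(1),"depth",deproj("wrist3",D,*p).round(1))
show("near flat",A(245,57),18); show("tray -150 corner? rail",A(245,57),10)
show("pad",B(648,248),50)
for x,y in [(280,342),(350,355),(430,368),(470,376),(510,385),(540,390),(570,398),(590,375),(575,425),(580,400),(500,355),(500,415)]: show(("h",x,y),B(x,y),130)
```

```text
near flat z-plane [477.7 -79.7  18. ] depth [481.6 -79.7   3.1]
tray -150 corner? rail z-plane [479.8 -79.7  10. ] depth [481.6 -79.7   3.1]
pad z-plane [547.6 212.2  50. ] depth [547.8 212.5  49.5]
('h', 280, 342) z-plane [536.6  67.5 130. ] depth [548.9  78.3 107.8]
('h', 350, 355) z-plane [539.7  84.8 130. ] depth [548.7  93.5 114. ]
('h', 430, 368) z-plane [542.8 104.6 130. ] depth [547.2 109.2 122.4]
('h', 470, 376) z-plane [544.8 114.6 130. ] depth [547.6 117.8 125.1]
('h', 510, 385) z-plane [547.  124.7 130. ] depth [547.  124.7 130. ]
('h', 540, 390) z-plane [548.2 132.2 130. ] depth [546.5 130.1 133. ]
('h', 570, 398) z-plane [550.2 139.9 130. ] depth [547.4 136.4 134.8]
('h', 590, 375) z-plane [543.9 143.6 130. ] depth [541.6 140.6 134. ]
('h', 575, 425) z-plane [557.6 142.4 130. ] depth [553.6 137.7 136.4]
('h', 580, 400) z-plane [550.7 142.4 130. ] depth [546.8 137.6 136.5]
('h', 500, 355) z-plane [539.  120.9 130. ] depth [542.5 125.1 123.7]
('h', 500, 415) z-plane [555.2 123.7 130. ] depth [556.2 124.7 128.4]
```

Run:
```python
from h import *
from cell import manip
s=manip.read_state()
print(delta(s,[549.5,122.5,165],np.pi/2+.02)[:2])
```

```text
(array([-110.1,  198.6,  100.4]), np.float64(1.569))
```

>>> jog_arm --deltas "-30 40 0 0.18 0; -55 90 0 0.36 0; -80 140 0 0.54 0; -105 190 0 0.72 0; -110 198 0 0.9 0; -110 198 0 1.08 0; -110 198 20 1.26 0; -110 198 50 1.44 0; -110 198 80 1.569 0; -110 198 95 1.569 0"

```text
clock: 11.65
eef_pos: [547.5, 122.0, 165.0]
eef_rot: [-3.138, 0.0, 1.592]
wrist_force: [-0.3, 0.0, -0.0]
finger_gap: 0.2
```

Run:
```python
from h import *
from cell import manip
s=manip.read_state(); print(s["clock"],s["eef_pos"],s["wrist_force"],s["joints"].round(2))
print(delta(s,[549.5,122.5,150],np.pi/2+.02))
```

```text
11.65 [547.4831689  121.96238374 165.0264695 ] [-0.30227847  0.01328592 -0.02690259] [0.15 0.37 1.55 0.   1.22 0.13]
(array([ 0.5,  2.1, 15. ]), np.float64(0.001), array([[-2.08314850e-02,  9.99777485e-01, -3.32115564e-03],
       [ 9.99782910e-01,  2.08299480e-02, -4.96715638e-04],
       [-4.27425612e-04, -3.33078197e-03, -9.99994362e-01]]))
```

>>> jog_arm --deltas "0 2 8 0 0; 0 2 15 0 0; 0 2 17 0 0; 0 2 18.5 0 0; 0 2 20 0 0; 0.5 2 21.5 0 0; 1 2 23 0 0; 1.5 2 24.5 0 0; 2 2 26 0 0; 2.5 2 27.5 0 0"

```text
clock: 12.9
eef_pos: [550.5, 124.7, 139.9]
eef_rot: [3.142, -0.0, 1.591]
wrist_force: [0.5, 0.4, 1.0]
finger_gap: 0.5
```

>>> jog_arm --deltas "0.4 -1 1.2 0 0; 0.8 -1 2.4 0 0; 1.2 -1 3.6 0 0; 1.6 -1 4.8 0 0; 2 -1 6 0 0; 2.4 -1 7.2 0 0; 2.8 -1 8.4 0 0; 3.2 -1 9.6 0 0; 3.6 -1 10.8 0 0; 4 -1 12 0 0"

```text
clock: 14.15
eef_pos: [549.4, 128.8, 128.0]
eef_rot: [3.141, -0.0, 1.591]
wrist_force: [0.3, 1.4, 2.5]
finger_gap: 0.5
```

>>> jog_arm --deltas "0.3 0 1.2 0 0; 0.6 0 2.4 0 0; 0.9 0 3.6 0 0; 1.2 0 4.8 0 0; 1.5 0 6 0 0; 1.8 0 7.2 0 0; 2 0 8.4 0 0; 2.2 0 9.6 0 0; 2.4 0 10.8 0 0; 2.6 0 12 0 0"

```text
clock: 15.4
eef_pos: [549.4, 131.5, 116.1]
eef_rot: [3.141, -0.0, 1.591]
wrist_force: [-0.9, 4.2, 6.7]
finger_gap: 0.5
```

>>> jog_arm --deltas "0.5 0 0.6 0 0; 1 0 1.2 0 0; 1.5 0 1.8 0 0; 1.8 0 2.4 0 0; 2 0 3 0 0; 2.2 0 3.6 0 0; 2.4 0 4.2 0 0; 2.6 0 4.8 0 0; 2.8 0 5.4 0 0; 3 0 6 0 0"

```text
clock: 16.65
eef_pos: [549.3, 134.3, 109.9]
eef_rot: [3.142, 0.0, 1.591]
wrist_force: [0.9, -4.3, 4.9]
finger_gap: 0.5
```

>>> jog_arm --deltas "0 0 0.6 0 0; 0 0 1.2 0 0; 0 0 1.8 0 0; 0.1 0 2.4 0 0; 0.2 0 3 0 0; 0.3 0 3.6 0 0; 0.4 0 4.2 0 0; 0.5 0 4.8 0 0; 0.6 0 5.4 0 0; 0.7 0 6 0 0"

```text
clock: 17.9
eef_pos: [549.4, 135.0, 104.2]
eef_rot: [3.141, -0.0, 1.591]
wrist_force: [-0.6, -3.8, 6.3]
finger_gap: 0.3
```

>>> jog_arm --deltas "-0.3 0 0.6 0 0; -0.4 0 1.2 0 0; -0.5 0 1.8 0 0; -0.5 0 2.4 0 0; -0.5 0 3 0 0; -0.5 0 3.6 0 0; -0.5 0 4.2 0 0; -0.5 0 4.8 0 0; -0.5 0 5.4 0 0; -0.5 0 6 0 0"

```text
clock: 19.15
eef_pos: [549.3, 135.2, 98.0]
eef_rot: [3.141, -0.001, 1.591]
wrist_force: [-0.7, 1.2, 4.8]
finger_gap: 0.1
```

>>> jog_arm --deltas "0 0 0.4 0 0; 0 0 0.8 0 0; 0 0 1.2 0 0; 0 0 1.6 0 0; 0 0 2 0 0; 0 0 2.4 0 0; 0 0 2.8 0 0; 0 0 3.2 0 0; 0 0 3.6 0 0; 0 0 4 0 0"

```text
clock: 20.4
eef_pos: [549.2, 134.4, 93.9]
eef_rot: [-3.141, 0.0, 1.591]
wrist_force: [0.2, 2.9, 3.1]
finger_gap: 0.5
```

>>> jog_arm --deltas "0 0 0.4 0 0; 0 0 0.8 0 0; 0 0 1.2 0 0; 0 0 1.6 0 0; 0 0 2 0 0; 0 0 2.3 0 0; 0 0 2.6 0 0; 0 0 2.8 0 0; 0 0 3 0 0; 0 0 3 0 0"

```text
clock: 21.65
eef_pos: [549.2, 134.4, 90.9]
eef_rot: [-3.141, 0.0, 1.591]
wrist_force: [-0.0, 1.3, 1.4]
finger_gap: 0.6
```

>>> jog_arm --deltas "0 0 0.4 0 0; 0 0 0.8 0 0; 0 0 1.2 0 0; 0 0 1.5 0 0; 0 0 1.8 0 0; 0 0 2.1 0 0; 0 0 2.4 0 0; 0 0 2.7 0 0; 0 0 3 0 0; 0 0 3 0 0"

```text
clock: 22.9
eef_pos: [549.2, 134.5, 87.9]
eef_rot: [-3.142, 0.0, 1.591]
wrist_force: [0.1, -0.2, 0.2]
finger_gap: 0.4
```

>>> jog_arm --deltas "0 0 0.2 0 0; 0 0 0.4 0 0; 0 0 0.6 0 0; 0 0 0.8 0 0; 0 0 1 0 0; 0 0 1.2 0 0; 0 0 1.4 0 0; 0 0 1.6 0 0; 0 0 1.8 0 0; 0 0 2 0 0"

```text
clock: 24.15
eef_pos: [549.5, 134.4, 86.4]
eef_rot: [3.141, 0.0, 1.591]
wrist_force: [-0.9, 0.1, 8.1]
finger_gap: 0.2
```

A firm stop at 8 N just after the force fell to zero means it is past centre. I'll lift off and check that it stays down.

>>> jog_arm --deltas "0 0 -0.5 0 0; 0 0 -1 0 0; 0 0 -2 0 0; 0 0 -4 0 0; 0 0 -8 0 0; 0 0 -16 0 0; 0 0 -40 0 0; 0 0 -90 0 0; 0 0 -120 0 0; 0 0 -120 0 0"

```text
clock: 25.4
eef_pos: [550.0, 134.6, 208.7]
eef_rot: [3.137, -0.001, 1.591]
wrist_force: [-0.5, -0.5, 0.0]
finger_gap: 0.3
```

```bash
python3 snap.py 4 wrist scene
python3 - <<'E'
import cv2
b=cv2.imread("pics/scene4.png")[140:290,240:390]
cv2.imwrite("pics/c4.png",cv2.resize(b,None,fx=4,fy=4,interpolation=cv2.INTER_CUBIC))
E
```

```text
{'clock': np.float64(25.4), 'eef_pos': array([550.037, 134.64 , 208.683]), 'eef_rot': array([ 3.137e+00, -1.000e-03,  1.591e+00]), 'wrist_force': array([-0.461, -0.459,  0.006]), 'finger_gap': np.float64(0.332)}
```

View pics/c4.png

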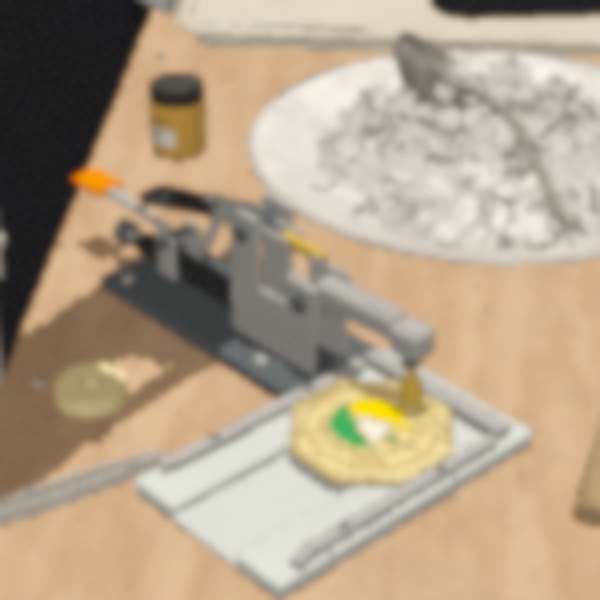

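View pics/wrist4.png

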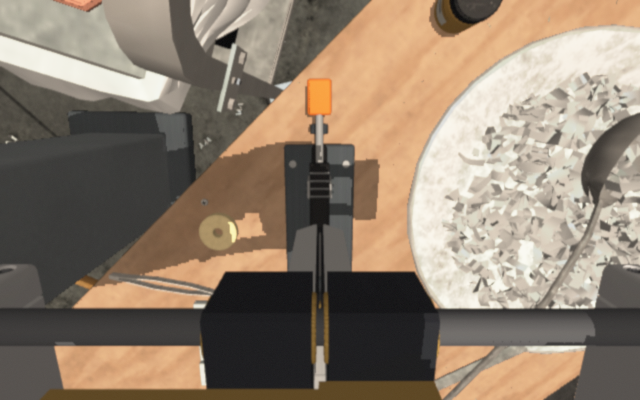

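The handle stays down by itself and the jaw is shut on the stud. Next is the lever pad, seen at (319,97).

Run:
```python
from h import *
from cell import manip
D=np.load("pics/wrist4.npy")
print(onz("wrist4",319,97,50), deproj("wrist4",D,319,97),deproj("wrist4",D,319,187))
s=manip.read_state(); print(delta(s,[547.8,214,70],np.pi/2+.02)[:2])
```

```text
[549.18902485 213.78231476  50.        ] [549.19080073 213.79876082  49.23136711] [550.63568513 135.75164743  71.25631084]
(array([ 79.6,   0.5, 135.5]), np.float64(0.0))
```

>>> jog_arm --deltas "40 0 0 0 0; 80 0 0 0 0; 80 0 30 0 0; 80 0 70 0 0; 80 0 105 0 0; 80 0 125 0 0; 80 0 130 0 0; 80 0 132 0 0; 80 0 134 0 0; 80 0 136 0 0"

```text
clock: 26.75
eef_pos: [547.9, 214.5, 70.4]
eef_rot: [3.141, -0.0, 1.591]
wrist_force: [0.2, 0.2, 0.3]
finger_gap: 0.8
```

>>> jog_arm --deltas "0 0 2 0 0; 0 0 4 0 0; 0 0 5.5 0 0; 0 0 7 0 0; 0 0 8 0 0; 0 0 9 0 0; 0 0 10 0 0; 0 0 11 0 0; 0 0 12 0 0; 0 0 13 0 0"

```text
clock: 28.0
eef_pos: [550.0, 214.7, 58.7]
eef_rot: [3.136, -0.002, 1.59]
wrist_force: [12.5, 0.3, 6.1]
finger_gap: 0.5
```

There is an unexpected 12.5 N sideways push, so the gripper body is probably touching the cart rail beside the bench. I'll lift off straight up and look.

>>> jog_arm --deltas "0 0 -2 0 0; 0 0 -5 0 0; 0 0 -10 0 0; 0 0 -20 0 0; 0 0 -40 0 0; 0 0 -70 0 0; 0 0 -70 0 0; 0 0 -70 0 0; 0 0 -70 0 0; 0 0 -70 0 0"

```text
clock: 29.25
eef_pos: [547.4, 214.4, 126.3]
eef_rot: [-3.141, 0.0, 1.591]
wrist_force: [-0.2, 0.3, -0.4]
finger_gap: 0.2
```

```bash
python3 snap.py 5 scene side
python3 - <<'E'
import cv2
a=cv2.imread("pics/side5.png")[190:340,130:330]; b=cv2.imread("pics/scene5.png")[100:280,140:380]
cv2.imwrite("pics/s5.png",cv2.resize(a,None,fx=3.5,fy=3.5,interpolation=cv2.INTER_CUBIC));cv2.imwrite("pics/c5.png",cv2.resize(b,None,fx=3,fy=3,interpolation=cv2.INTER_CUBIC))
from h import *
D=np.load("pics/side0.npy"); D2=np.load("pics/scene0.npy")
# cloud near the pad from t0 depth
for n,D in(("side",D),("scene",D2)):
    P=[]
    for v in range(0,400,2):
        for u in range(0,640,2):
            if D[v,u]>0:
                p=deproj(n,D,u,v)
                if 420<p[0]<700 and 150<p[1]<400 and p[2]>60: P.append([*p,u,v])
    P=np.array(P); print(n,len(P))
    if len(P):
        g={}
        for p in P: g.setdefault((int(p[0]//20*20),int(p[1]//20*20)),[]).append(p[2])
        for k in sorted(g): print(k,round(max(g[k])),end="; ")
        print()
E
```

```text
{'clock': np.float64(29.25), 'eef_pos': array([547.404, 214.381, 126.287]), 'eef_rot': array([-3.141,  0.   ,  1.591]), 'wrist_force': array([-0.24 ,  0.313, -0.392]), 'finger_gap': np.float64(0.208)}
side 1119
(420, 200) 89; (420, 220) 158; (420, 240) 177; (420, 260) 180; (420, 280) 87; (420, 300) 87; (420, 320) 76; (420, 340) 65; (420, 360) 67; (420, 380) 65; (440, 220) 165; (440, 240) 183; (440, 260) 196; (440, 280) 197; (440, 300) 199; (440, 320) 200; (440, 340) 88; (440, 360) 87; (440, 380) 89; (460, 200) 61; (460, 220) 173; (460, 240) 188; (460, 260) 195; (460, 280) 199; (460, 300) 199; (460, 320) 199; (460, 340) 200; (460, 360) 198; (460, 380) 200; (480, 280) 197; (480, 300) 197; (480, 320) 198; (480, 340) 198; (480, 360) 198; (480, 380) 199; (500, 340) 197; (500, 360) 200; (500, 380) 200; (680, 300) 60; 
scene 469
(420, 200) 78; (420, 220) 161; (420, 240) 180; (420, 260) 175; (420, 280) 86; (420, 300) 85; (420, 320) 77; (420, 340) 63; (420, 360) 63; (420, 380) 63; (440, 200) 121; (440, 220) 168; (440, 240) 185; (440, 260) 193; (440, 280) 196; (440, 300) 197; (440, 320) 195; (440, 340) 86; (440, 360) 86; (440, 380) 63; (460, 200) 128; (460, 220) 174; (460, 240) 185; (460, 260) 197; (460, 280) 197; (460, 300) 197; (460, 320) 197; (460, 340) 197; (460, 360) 197; (460, 380) 198; (480, 280) 196; (480, 300) 197; (480, 320) 197; (480, 340) 197; (480, 360) 198; (480, 380) 197; (500, 360) 197; (500, 380) 197;
```

View pics/s5.png

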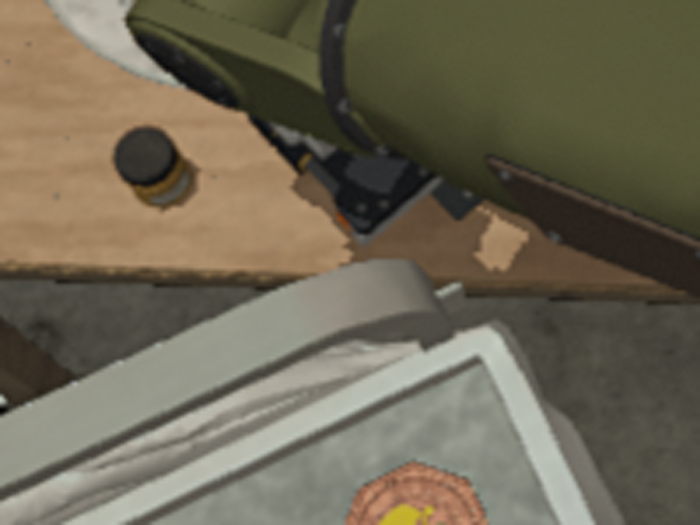

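View pics/c5.png

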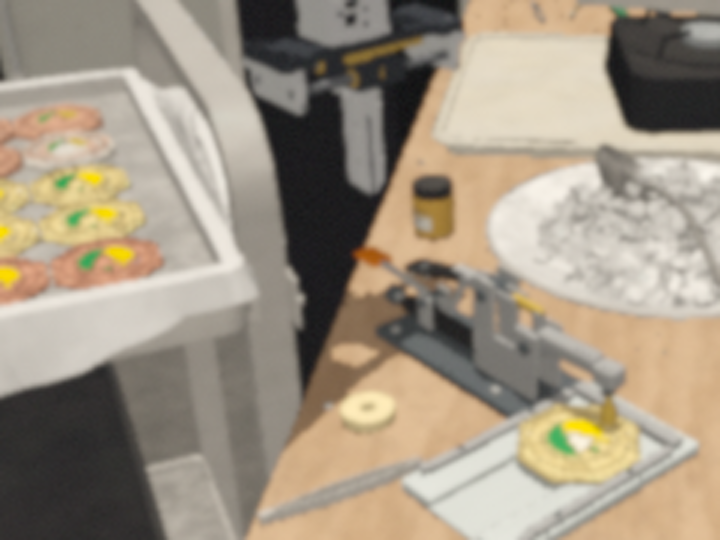

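The picture shows the cart rail (x 420–480, y>205, up to z≈200) was what the gripper's body touched. Turning the gripper by about 40° clears both the rail and the handle's swing. I'll rotate up here, then come down.

>>> jog_arm --deltas "2 0.5 0 -0.17 0; 2 0.5 0 -0.34 0; 2 0.5 0 -0.51 0; 2 0.5 0 -0.68 0; 2 0.5 0 -0.68 0; 2 0.5 15 -0.68 0; 2 0.5 30 -0.68 0; 2 0.5 42 -0.68 0; 2 0.5 52 -0.68 0; 2 0.5 56 -0.68 0"

```text
clock: 30.6
eef_pos: [547.9, 216.4, 70.1]
eef_rot: [-3.141, -0.0, 2.271]
wrist_force: [-0.4, -0.4, 0.2]
finger_gap: 0.7
```

```bash
python3 snap.py 6 scene
python3 - <<'E'
import cv2
b=cv2.imread("pics/scene6.png")[100:280,180:420]
cv2.imwrite("pics/c6.png",cv2.resize(b,None,fx=3,fy=3,interpolation=cv2.INTER_CUBIC))
E
```

```text
{'clock': np.float64(30.6), 'eef_pos': array([547.941, 216.412,  70.148]), 'eef_rot': array([-3.141, -0.   ,  2.271]), 'wrist_force': array([-0.353, -0.445,  0.24 ]), 'finger_gap': np.float64(0.681)}
```

View pics/c6.png

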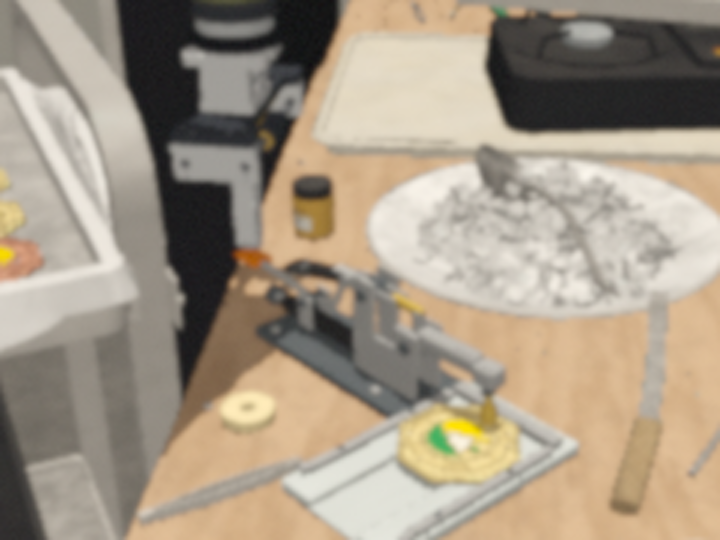

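The fingertips now stand just above the orange pad, clear of the rail. I'll go down in small steps and watch the sideways force.

>>> jog_arm --deltas "0 0 1.5 0 0; 0 0 3 0 0; 0 0 4 0 0; 0 0 5 0 0; 0 0 6 0 0; 0 0 7 0 0; 0 0 8 0 0; 0 0 9 0 0; 0 0 9.5 0 0; 0 0 10 0 0"

```text
clock: 31.9
eef_pos: [548.1, 216.5, 61.0]
eef_rot: [3.141, 0.0, 2.271]
wrist_force: [-0.3, 0.8, 0.8]
finger_gap: 0.1
```

>>> jog_arm --deltas "0 0 0.7 0 0; 0 0 1.4 0 0; 0 0 2.1 0 0; 0 0 2.8 0 0; 0 0 3.5 0 0; 0 0 4.2 0 0; 0 0 4.9 0 0; 0 0 5.6 0 0; 0 0 6.3 0 0; 0 0 7 0 0"

```text
clock: 33.15
eef_pos: [548.2, 216.5, 54.0]
eef_rot: [3.141, 0.0, 2.271]
wrist_force: [-0.0, 0.2, 4.0]
finger_gap: 0.3
```

>>> jog_arm --deltas "0 0 0.5 0 0; 0 0 1 0 0; 0 0 1.5 0 0; 0 0 2 0 0; 0 0 2.5 0 0; 0 0 3 0 0; 0 0 3.5 0 0; 0 0 4 0 0; 0 0 4.5 0 0; 0 0 5 0 0"

```text
clock: 34.4
eef_pos: [548.1, 216.4, 48.8]
eef_rot: [-3.141, -0.0, 2.271]
wrist_force: [0.4, 0.1, 0.8]
finger_gap: 0.6
```

```bash
python3 snap.py 7 scene
python3 - <<'E'
import cv2
b=cv2.imread("pics/scene7.png")[100:280,180:420]
cv2.imwrite("pics/c7.png",cv2.resize(b,None,fx=3,fy=3,interpolation=cv2.INTER_CUBIC))
E
```

```text
{'clock': np.float64(34.4), 'eef_pos': array([548.076, 216.41 ,  48.832]), 'eef_rot': array([-3.141, -0.   ,  2.271]), 'wrist_force': array([0.354, 0.11 , 0.813]), 'finger_gap': np.float64(0.629)}
```

View pics/c7.png

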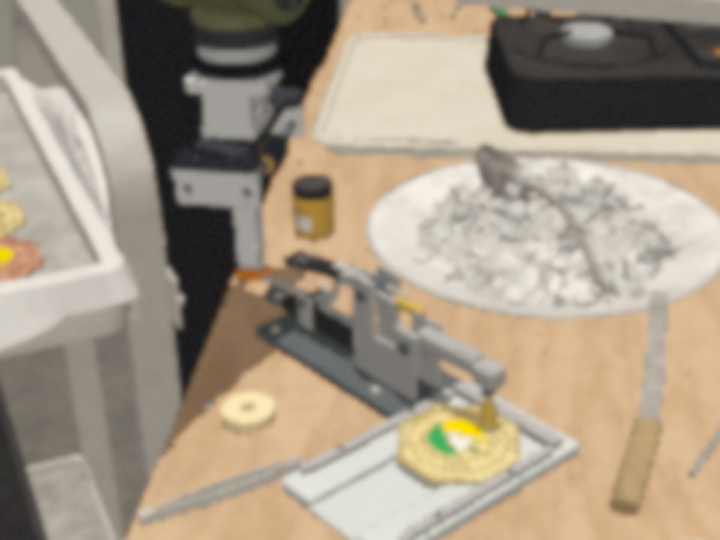

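The handle has risen slightly, to about dead centre, but the jaw is still shut. I'll push a little further.

>>> jog_arm --deltas "0 0 0.5 0 0; 0 0 1 0 0; 0 0 1.5 0 0; 0 0 2 0 0; 0 0 2.5 0 0; 0 0 3 0 0; 0 0 3 0 0; 0 0 3 0 0; 0 0 3 0 0; 0 0 3 0 0"

```text
clock: 35.7
eef_pos: [548.1, 216.5, 46.0]
eef_rot: [3.142, -0.0, 2.271]
wrist_force: [-1.0, -0.6, -0.1]
finger_gap: 0.4
```

```bash
python3 snap.py 8 scene
python3 - <<'E'
import cv2
b=cv2.imread("pics/scene8.png")[100:280,180:420]
cv2.imwrite("pics/c8.png",cv2.resize(b,None,fx=3,fy=3,interpolation=cv2.INTER_CUBIC))
E
```

```text
{'clock': np.float64(35.7), 'eef_pos': array([548.107, 216.474,  45.975]), 'eef_rot': array([ 3.142, -0.   ,  2.271]), 'wrist_force': array([-0.973, -0.633, -0.111]), 'finger_gap': np.float64(0.382)}
```

View pics/c8.png

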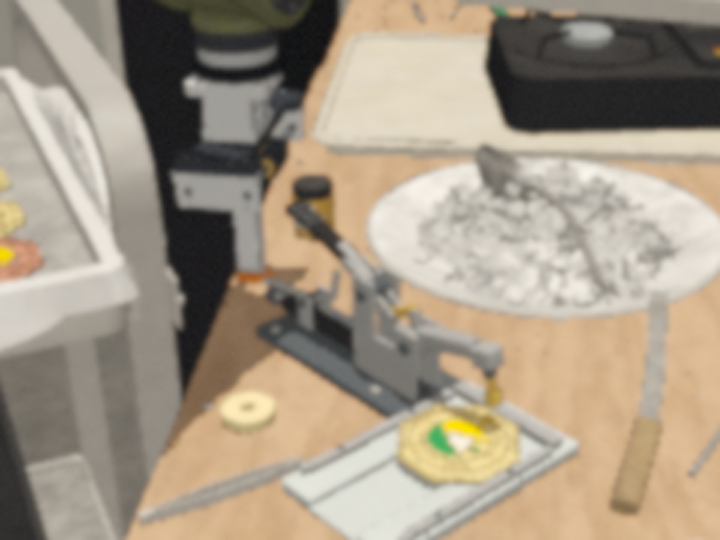

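It has released: the handle and jaw have sprung open. I'll lift straight up, then look from above the medal.

>>> jog_arm --deltas "0 0 -2 0 0; 0 0 -6 0 0; 0 0 -15 0 0; 0 0 -35 0 0; 0 0 -75 0 0; 0 0 -130 0 0; 0 0 -190 0 0; 0 0 -220 0 0; 0 0 -225 0 0; 0 0 -225 0 0"

```text
clock: 37.0
eef_pos: [547.8, 216.3, 269.9]
eef_rot: [-3.14, -0.001, 2.271]
wrist_force: [0.5, 0.2, -0.9]
finger_gap: 1.0
```

Run:
```python
from h import *
from cell import manip
s=manip.read_state(); print(s["eef_pos"],s["wrist_force"])
print(delta(s,[400,20,271],np.pi+.02)[:2])
```

```text
[547.78658108 216.34720777 269.94253759] [ 0.50813401  0.22363422 -0.93221357]
(array([ -55. , -239.5,   -0.8]), np.float64(-0.891))
```

>>> jog_arm --deltas "-10 -50 0 -0.17 0; -22 -100 0 -0.34 0; -33 -150 0 -0.51 0; -44 -195 0 -0.68 0; -55 -239 0 -0.85 0; -55 -239 0 -0.89 0; -55 -239 0 -0.89 0; -55 -239 0 -0.89 0; -55 -239 0 -0.89 0; -55 -239 0 -0.89 0"

```text
clock: 38.25
eef_pos: [400.8, 20.6, 270.7]
eef_rot: [3.142, -0.0, -3.122]
wrist_force: [-0.5, -0.5, 0.2]
finger_gap: 0.8
```

```bash
python3 snap.py 9 wrist scene side
python3 - <<'E'
import cv2,numpy as np
a=cv2.imread("pics/wrist9.png")[160:300,180:320]; b=cv2.imread("pics/scene9.png")[180:280,260:380]
a=cv2.resize(a,(560,560),interpolation=cv2.INTER_CUBIC)
cv2.imwrite("pics/w9.png",a);cv2.imwrite("pics/c9.png",cv2.resize(b,None,fx=6,fy=6,interpolation=cv2.INTER_CUBIC))
E
```

```text
{'clock': np.float64(38.25), 'eef_pos': array([400.791,  20.641, 270.727]), 'eef_rot': array([ 3.142, -0.   , -3.122]), 'wrist_force': array([-0.467, -0.493,  0.204]), 'finger_gap': np.float64(0.838)}
```

View pics/wrist9.png

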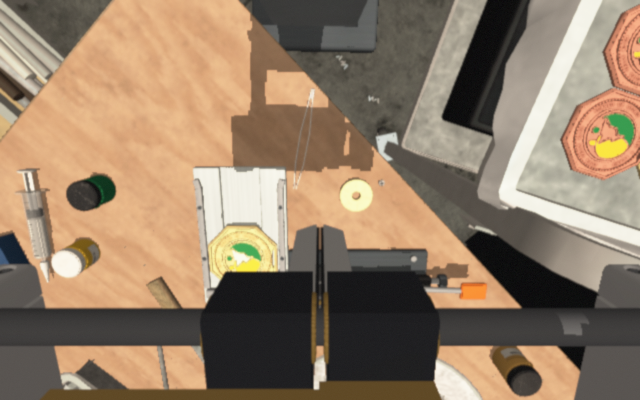

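View pics/w9.png

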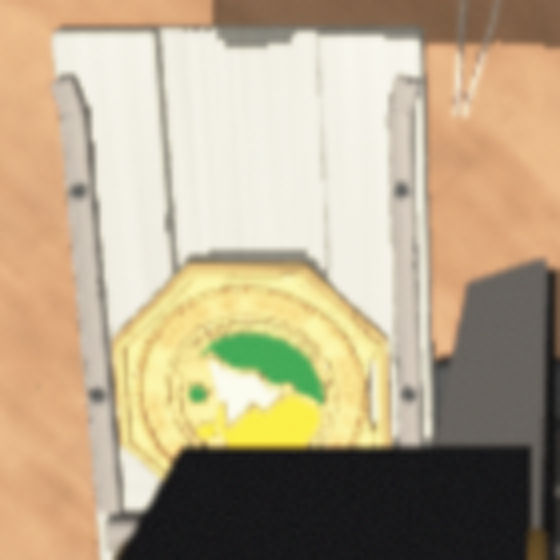

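View pics/c9.png

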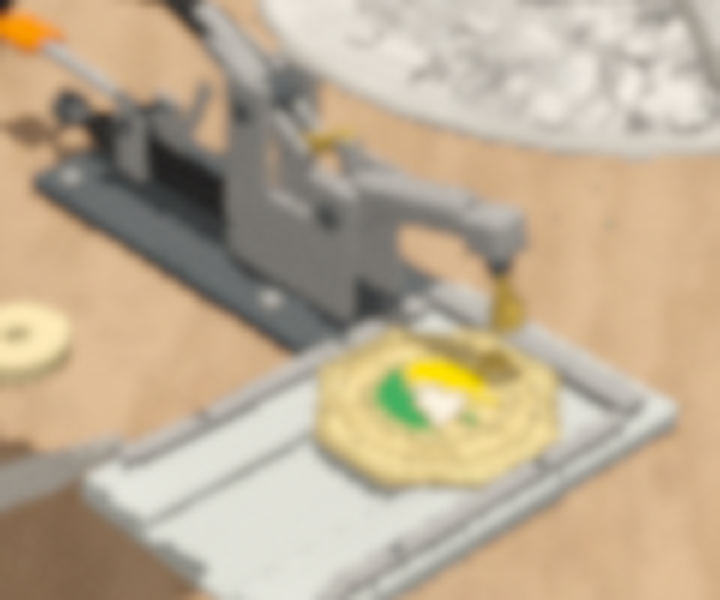

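Run:
```python
from h import *
p=(180+247.5/4-.5,160+262/4-.5)
print("near flat",onz("wrist9",*p,18).round(1))
D=np.load("pics/scene9.npy")
for v in range(236,247,1): print(v,[ (deproj("scene",D,u,v)).round(0).astype(int).tolist() for u in (339,341,343,345,347)])
D0=np.load("pics/scene0.npy"); print("stud before"); 
for v in (243,244,245,246,247,248): print(v,[deproj("scene",D0,u,v)[2].round(0) for u in range(327,338)])
print("gauge medal now",[deproj("scene",D,u,247)[2].round(1) for u in range(325,345,2)])
```

```text
near flat [478.1 -78.3  18. ]
236 [[564, -59, 16], [564, -64, 19], [569, -66, 17], [570, -71, 20], [573, -75, 20]]
237 [[557, -65, 20], [562, -67, 19], [566, -69, 18], [567, -74, 20], [570, -78, 21]]
238 [[557, -66, 18], [556, -73, 21], [558, -77, 23], [565, -76, 19], [569, -79, 19]]
239 [[554, -68, 17], [554, -75, 21], [558, -78, 21], [564, -78, 18], [567, -81, 18]]
240 [[550, -73, 19], [549, -80, 23], [553, -82, 22], [561, -81, 18], [564, -84, 18]]
241 [[547, -76, 19], [549, -80, 21], [552, -83, 21], [558, -83, 18], [562, -86, 18]]
242 [[546, -77, 17], [549, -80, 18], [551, -84, 19], [557, -85, 17], [558, -90, 19]]
243 [[541, -82, 20], [547, -82, 17], [547, -88, 20], [554, -88, 17], [557, -91, 18]]
244 [[541, -82, 17], [543, -86, 19], [546, -90, 19], [553, -89, 15], [555, -93, 17]]
245 [[535, -87, 20], [542, -88, 17], [545, -91, 17], [545, -97, 20], [550, -98, 19]]
246 [[534, -89, 19], [536, -93, 20], [543, -93, 16], [544, -98, 19], [548, -100, 18]]
stud before
243 [np.float64(19.0), np.float64(19.0), np.float64(25.0), np.float64(26.0), np.float64(25.0), np.float64(26.0), np.float6
[... 592 characters left out ...]
(24.0), np.float64(19.0), np.float64(19.0), np.float64(20.0), np.float64(17.0), np.float64(17.0)]
247 [np.float64(19.0), np.float64(19.0), np.float64(20.0), np.float64(19.0), np.float64(19.0), np.float64(19.0), np.float64(18.0), np.float64(18.0), np.float64(19.0), np.float64(18.0), np.float64(17.0)]
248 [np.float64(19.0), np.float64(18.0), np.float64(19.0), np.float64(19.0), np.float64(18.0), np.float64(21.0), np.float64(18.0), np.float64(18.0), np.float64(18.0), np.float64(19.0), np.float64(20.0)]
gauge medal now [np.float64(19.3), np.float64(18.9), np.float64(18.3), np.float64(18.9), np.float64(19.1), np.float64(18.5), np.float64(17.8), np.float64(16.3), np.float64(19.5), np.float64(17.5)]
```

Run:
```python
from cell import workorder
print(workorder.sign_off())
```

```text
the job is handed in; nothing more can be done
None
```

The job is done in the order asked and handed in at about 38 s of the 67 s allowed. However, I went over the 12 N push limit twice.

- **Medal:** I slid it about 36 mm to the fence with closed fingertips. Its near flat measured x = 478.1 mm at the end, against 477.7 mm just after the push, so it stayed against the fence.
- **Handle and stud:** Pushing down, Fz was at most 6.7 N at the end of any move, faded to about zero, then met a firm stop at 8 N. The handle stayed locked when I let go. The top of the stud's head went from about 26 mm to 21–22 mm, which fits fully home (21 mm) within depth noise.
- **Release:** I pushed the orange pad down, with Fz at most 4 N, until the handle and jaw sprung open. The last pictures show the lever back up, the jaw open and the arm touching nothing. I judged the jaw only from the pictures and did not measure its angle.
- **Jars and ring:** I never went near them, and they look unmoved in the last pictures, though I did not measure them.

**What went wrong:**
- **At the fence:** my last step was too large, and the wrist read about 14.5 N sideways (17 N in total) until the next move backed it off.
- **At the lever, first try:** the gripper's body touched the cart rail beside the bench, and the wrist read about 12.5 N sideways (14 N in total). I lifted off, turned the gripper by about 40° and finished without further contact.

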